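# Refit the glass of a kitchen puck light

## Task

The glass and screw ring of the kitchen puck light have been washed: drop the glass into the open lamp with its flat side down, so that it lies level in its cell, and let go of it. Then set the ring over it, feel for where it drops onto its thread, screw it down clockwise until it is snug on the glass, and let go. Snug, not tight: too much force cracks the glass; leave the mug, tomato and avocado where they are.

Things in the scene. Friction and masses are not known exactly. Their poses are not given: they have to be found in the camera images.
- lamp: Round puck light standing face up, fixed. Origin: centre of its underside, on its axis; z up; its yaw means nothing. Dark foot 112 mm across, 6 mm high; white finned body 86 mm across up to z = 20; then an aluminium neck, 57 mm outside, with the cell inside and thread ramps outside.
- cell (a point): Centre of the mouth of the lamp's open cell, 43 mm above its underside. The cell is 50.4 mm wide. In it a sprung rubber gasket carries the glass: its top lies 3 to 5 mm below this point (differs from lamp to lamp) and yields 1 mm per 15 N.
- thread (a point): On the lamp's axis at the flat tops of its four thread ramps, 41 mm above its underside. Ramps: 66 mm across overall, 66 degrees long each, with four 24 degree gaps between. The gaps' angle is visible from above but NOT given by any listed pose. Clockwise from above screws down, 4.2 mm per rad; anticlockwise from a gap is blocked by a ramp's end.
- glass: Stepped opal glass, about 60 g: round flange 48 mm across, 7 mm thick, lower edge chamfered, and on it a round block 28 mm across; 23 mm high in all. Origin: centre of its flat underside; z up through the block. Starts flat side down. Grip the block, fingertips just above the flange. Has 1.2 mm play all round in the cell.
- ring: Aluminium screw ring, about 90 g, like a jar band. Skirt 76 mm outside, 69 mm inside, 16 mm high, then a 4 mm top plate (z = 16 to 20) with a 36 mm hole. Origin: centre of the skirt's lower edge; z up. Riding on the ramps' tops its origin is 40 mm above the lamp's; dropped through the gaps onto the seated glass, 29 to 31 mm.
- ring_ears (a point): On the ring's axis, 29 mm above its origin, midway between two upright ears on the plate, at the ring's +x and -x sides: each 20 mm wide, 4 mm thick, 18 mm high (z = 20 to 38), outer faces 46 mm apart and square to x. Grip both at once across x from above, fingertips about 2 mm above the plate.
- ring_pins (a point): On the ring's axis, 3.7 mm above its origin, level with four inward pins, 5 mm thick, at 45, 135, 225, 315 degrees from x. They drop through the gaps of the thread, then run under the ramps: clockwise the ring turns almost freely for 0.2 to 0.9 rad before its plate begins to press on the glass.
- ring_face (a point): On the ring's axis, 16 mm above its origin: the plate's underside, which presses on the flange of the glass. Snug is 8 to 20 N there (at least 4 N must remain after letting go); above 30 N the glass cracks. If you neither push nor pull on the ring, it is felt as a torque about the axis of about 0.02 N m per N: stop near 0.25 N m.
- tomato: Bystander: red tomato, 72 mm across, on the wooden board beyond the lamp. Origin: its underside.
- avocado: Bystander: half avocado, 68 mm across, on the wooden board. Origin: its underside.
- mug: Bystander: white mug, 76 mm across, 90 mm high, at the right of the work. Origin: its underside.
Things that resemble listed ones, but are neither listed nor needed, are in the scene too. What is shaped like the ring but blue or turquoise is not meant.

How it is judged:
On the way, in this order (a step that is already met when the one before it is completed fails the run):
1. the glass lies level in the lamp's cell, let go, before the ring goes on (horizontal distance between glass and lamp below 0.003 m and z of glass in the frame of lamp below 0.0412 m and angle between glass's own z axis and vertical below 0.06 rad and contact force between the fingers and glass below 0.1 N and distance between ring and lamp above 0.08 m), for 0.2 s.
2. the ring has dropped onto the thread over the glass (horizontal distance between glass and lamp below 0.003 m and z of glass in the frame of lamp below 0.0412 m and angle between each of glass, ring's own z axis and vertical below 0.06 rad and horizontal distance between ring and lamp below 0.004 m and z of ring in the frame of lamp below 0.0325 m), for 0.1 s.
At the end, for the whole second after the job is handed in: Glass level (0.06 rad) in the cell, within 3 mm of the axis, underside at most 41.2 mm above the lamp's; ring level on the thread, within 4 mm of the axis, origin at most 32.5 mm above the lamp's, pressing the glass with over 4 N by itself; at rest and let go (all of step 2 and contact force between ring and glass above 4 N and linear speed of ring below 0.01 m/s and contact force between the fingers and ring below 0.1 N); the robot touches nothing.
It fails at once if the ring presses on the glass with more than 30 N (it cracks) (contact force between ring and glass above 30 N).
It fails at once if the glass is jammed against the lamp's foot and body with more than 30 N (contact force between glass and lamp above 30 N).
It fails at once if the tomato, avocado or mug is pushed more than 30 mm (distance of any of tomato, avocado, mug from where it was at the start of the episode above 0.03 m).
It also fails if it takes over 72 s, if anything falls off the work surface, if the arm or the gripper's body presses on something with over 40 N, if the wrist force passes 120 N, or if a joint passes its speed limit or range.

## Robot

A 6-joint arm with a two-finger parallel gripper is mounted at the origin on the work surface. World frame = base frame: x ahead of the robot, y to its left, z up, the work surface at z = 0. Lengths are in m, angles in rad, forces in N, time in s.
With the tool pointing down it reaches from about 0.325 to 0.775 m from the base axis. Payload 5.5 kg.
Tool frame: the origin (TCP) lies between the finger pads; the fingertips stand 8 mm ahead of it and the grasp point (between the pads) lies 11 mm behind it (tcp_to_tips is the distance from the TCP to the fingertips, in m); z points along the fingers, y is the direction in which the jaws open and shut (so a half turn about z gives the same grasp; the last joint's range is limited). The gripper opens to 88 mm and grips with 3 to 60 N. Pads are 20 mm wide; open, the fingers measure 115 mm over their backs; the gripper's body (75 mm by 178 mm) begins 61 mm behind the grasp point.
Start: joints at [1.17, 0.091, 1.231, -0, 1.82, -0.057], TCP at [0.202, 0.565, 0.231] pointing down, gripper open.
Joint ranges: [-2.87, 2.87], [-0.86, 2.18], [0.17, 2.46], [-1.51, 4.65], [0.06, 2.69], [-2.65, 2.65]. Speed limits (rad/s): [2.57, 2.57, 3.01, 3.14, 3.14, 3.14].

## Interface

Orientations are given as a unit quaternion [w, x, y, z].
In Python, from bench import * gives the robot as it stands. Calls block until the motion is done:
- move_to(position, orientation): joint-space move of the TCP to a pose.
- move_l(position, speed=0.15, orientation=None): straight line of the TCP; orientation=None keeps the orientation; speed is the mean speed in m/s.
- movej(angles): joint-space move.
- gripper_open() and close(): open the fingers fully, or close them until they stop; the grip force is fixed at half the most.
- hold(seconds).
- inverse_kinematics(position, orientation): joint angles nearest the present ones, or None.
- state(): the state.
- get_image(name): name is "scene" or "top" or "wrist"; returns a dict with "frame" (400x640x3 uint8, blue, green, red), "depth" (400x640 float32, m along the optical axis (not along the pixel's ray), 0 where there is no reading), "camera_matrix" (3x3 intrinsics, pixels), "view" (4x4, takes a point from world to camera coordinates). Camera axes: x right, y up, looking along -z (the intrinsics and any distortion apply to the point x, -y, -z); pixel columns grow to the right and rows downward; lengths in m; the calibration is good to about 2 mm. The wrist camera is an equidistant fisheye: a pixel r from the principal point sees the ray r / f radians off the axis. A picture is of the moment at which its call begins.
A pose or a line that the arm cannot do raises IKError and nothing moves.
- job_done(): hands the job in, once; it reports no verdict.
The state is a dict: "time": time; "joint_pos": joint angles; "dq": joint speeds; "joint_torque": joint torques, N m; "ee_pos": TCP position; "ee_rot": TCP orientation; "ft_force": force on the tool from outside, world axes, zero at the start; "moment": the same for the moment, N m; "finger_gap": finger opening in m.
Only numpy, scipy, OpenCV 4.12 (cv2) and the standard library are available. Lean on these libraries where they do the work, as an engineer would, in place of code of your own. Each camera call takes 0.05 s, during which the arm holds its last target. There are 200 camera calls.

## Working session

There is one attempt and no reset: what is moved stays moved. The work goes in short steps, each a Python script; the robot and the scene stay as the last script left them, time stands still between calls to the robot, and variables do not carry over. Pictures are saved under pics/ and viewed, about 8 in all and at most 12, crops included, and the job is handed in when it is done.

```bash
ls; mkdir -p pics
python3 - <<'E'
from bench import *
import cv2,numpy as np
s=state();print(s)
for n in("top","scene","wrist"):
    i=get_image(n);cv2.imwrite(f"pics/{n}0.png",i["frame"]);np.savez(f"pics/{n}0.npz",**i)
    print(n,i["camera_matrix"].round(1).tolist(),i["view"].round(3).tolist(),{k:v for k,v in i.items() if k not in("frame","depth","camera_matrix","view")})
a=cv2.imread("pics/top0.png");b=cv2.imread("pics/scene0.png")
cv2.imwrite("pics/c.png",cv2.resize(np.vstack([a,b]),(640*3//4*1,600)))
E
```

```text
pics
{'time': 0.0, 'joint_pos': array([ 1.17034375e+00,  9.18279077e-02,  1.23185835e+00, -2.00040971e-05,
        1.81979295e+00, -5.67187320e-02]), 'dq': array([-0.00218018, -0.00011568,  0.00057168, -0.00067889,  0.00081595,
        0.00032249]), 'joint_torque': array([-1.79395887e-03, -4.46455264e+01, -4.06437457e+01,  6.95744553e-02,
        2.97107769e-02, -1.82624972e-04]), 'ee_pos': array([0.2021136 , 0.56464044, 0.22954095]), 'ee_rot': array([-2.04303094e-04,  1.71024408e-01,  9.85266341e-01, -9.20937599e-04]), 'ft_force': array([ 0.62598389,  0.33353412, -0.16452942]), 'moment': array([-0.04865278, -0.06602938,  0.01546349]), 'finger_gap': 0.08778013125825085}
top [[400.3, 0.0, 319.4], [0.0, 400.3, 200.5], [0.0, 0.0, 1.0]] [[0.03, -0.999, 0.026, -0.149], [0.994, 0.033, 0.103, -0.577], [-0.104, 0.023, 0.994, -1.202], [0.0, 0.0, 0.0, 1.0]] {}
scene [[387.8, 0.0, 322.8], [0.0, 387.8, 202.1], [0.0, 0.0, 1.0]] [[-0.308, 0.951, 0.011, 0.284], [-0.727, -0.243, 0.642, 0.365], [0.613, 0.19, 0.767, -1.353], [0.0, 0.0, 0.0, 1.0]] {}
wrist [[309.7, 0.0, 315.1], [0.0, 309.7, 197.0], [0.0, 0.0, 1.0]] [[0.337, 0.942, -0.002, -0.599], [-0.898, 0.321, -0.3, 0.036], [-0.282, 0.103, 0.954, -0.392], [0.0, 0.0, 0.0, 1.0]] {}
```

View pics/top0.png

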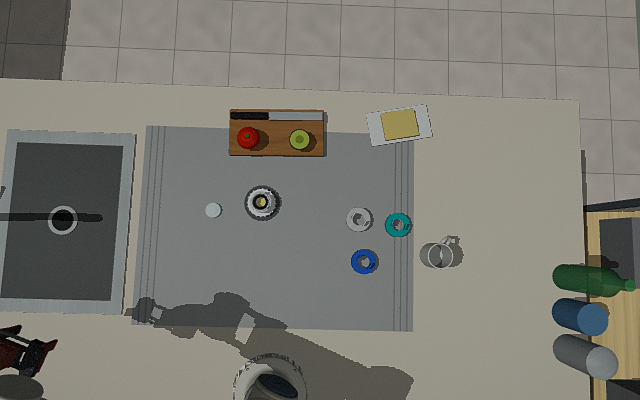

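View pics/scene0.png

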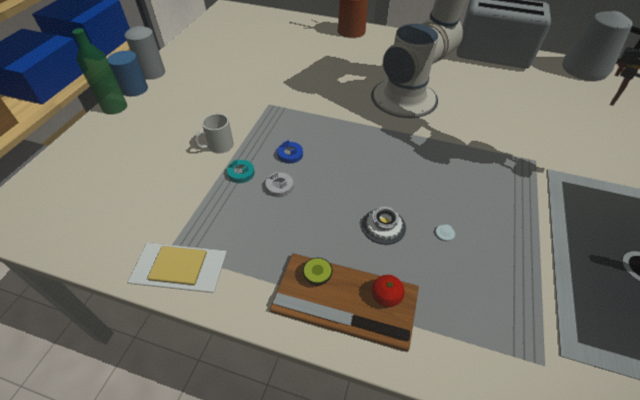

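Top view: the lamp is at (262,202) and the glass candidate at (213,210). Of the ring shapes, aluminium (359,220) fits the description; turquoise (398,225) and blue (364,262) are ruled out by colour. I'll compute positions and confirm in an enlarged crop.

```bash
cat > h.py <<'E'
import numpy as np,cv2
from scipy.spatial.transform import Rotation as R
def ray(i,uv,fish=False):
    K=i["camera_matrix"];V=i["view"]
    p=np.array([(uv[0]-K[0,2])/K[0,0],(uv[1]-K[1,2])/K[1,1]])
    if fish:
        t=np.hypot(*p); d=np.array([*(p/max(t,1e-9)*np.sin(t)),np.cos(t)])
    else: d=np.array([*p,1.])
    d=d*[1,-1,-1]; Rm=V[:3,:3]
    return -Rm.T@V[:3,3], Rm.T@d
def onplane(i,uv,z,fish=False):
    o,d=ray(i,uv,fish); return o+d*(z-o[2])/d[2]
def cloud(i):  # pinhole
    K=i["camera_matrix"];V=i["view"];D=i["depth"]
    v,u=np.mgrid[:400,:640]
    c=np.stack([(u-K[0,2])/K[0,0]*D,-(v-K[1,2])/K[1,1]*D,-D],-1)
    P=(c-V[:3,3])@V[:3,:3]; P[D==0]=np.nan; return P
def down(yaw): # tool pointing down, jaw axis (tool y) at world angle yaw
    q=R.from_matrix(np.column_stack([[np.sin(yaw),-np.cos(yaw),0],[np.cos(yaw),np.sin(yaw),0],[0,0,-1]]))
    # x cross y = z check
    return q.as_quat(scalar_first=True)
E
python3 - <<'E'
from h import *
t=dict(np.load("pics/top0.npz"));s=dict(np.load("pics/scene0.npz"))
P=cloud(t);Q=cloud(s)
for n,(u,v),(us,vs) in [("glass",(213,210),(445,232)),("lamp",(262,202),(384,220)),("ring",(359,220),(280,184)),("tom",(248,138),(388,291)),("avo",(300,140),(317,270)),("mug",(437,255),(217,135))]:
    print(n)
    for A,(a,b) in((P,(u,v)),(Q,(us,vs))):
        w=A[b-26:b+27,a-26:a+27].reshape(-1,3); w=w[np.isfinite(w[:,2])]
        for lo in(0.004,.012,.03):
            k=w[w[:,2]>lo]
            if len(k)>5: print("  z>",lo,len(k),"mid",((k.min(0)+k.max(0))/2).round(4),"size",np.ptp(k,axis=0).round(3),"med",np.median(k,axis=0).round(4))
f=t["frame"]
c=[cv2.resize(f[y-20:y+20,x-26:x+26],(400,300),interpolation=cv2.INTER_CUBIC) for x,y in((213,210),(262,202),(359,220))]
f=s["frame"];c.append(cv2.resize(f[164:204,254:306],(400,300),interpolation=cv2.INTER_CUBIC))
cv2.imwrite("pics/crop1.png",np.vstack([np.hstack(c[:2]),np.hstack(c[2:])]))
E
```

```text
glass
  z> 0.004 270 mid [0.5442 0.1962 0.0153] size [0.166 0.162 0.023] med [0.5442 0.1982 0.0061]
  z> 0.012 72 mid [0.5456 0.2008 0.0195] size [0.026 0.029 0.014] med [0.5453 0.1996 0.0218]
  z> 0.004 570 mid [0.5413 0.1974 0.0165] size [0.196 0.142 0.025] med [0.553  0.1984 0.0055]
  z> 0.012 106 mid [0.5487 0.2045 0.0206] size [0.028 0.036 0.017] med [0.5522 0.1993 0.0244]
lamp
  z> 0.004 946 mid [0.5757 0.0474 0.0256] size [0.167 0.159 0.043] med [0.571  0.0472 0.0184]
  z> 0.012 617 mid [0.5729 0.0505 0.0296] size [0.088 0.087 0.035] med [0.5714 0.0486 0.0215]
  z> 0.03 254 mid [0.5719 0.0498 0.0388] size [0.065 0.065 0.017] med [0.5725 0.0496 0.0396]
  z> 0.004 1457 mid [0.5519 0.0451 0.0259] size [0.202 0.159 0.044] med [0.5895 0.0493 0.0204]
  z> 0.012 869 mid [0.5809 0.0494 0.0301] size [0.079 0.088 0.035] med [0.5869 0.0493 0.0239]
  z> 0.03 383 mid [0.5748 0.0491 0.0392] size [0.067 0.065 0.017] med [0.5767 0.0482 0.0416]
ring
  z> 0.004 478 mid [ 0.5276 -0.2576  0.0234] size [0.167 0.165 0.039] med [ 0.527  -0.2525  0.0181]
  z> 0.012 369 mid [ 0.5294 -0.2763  0.0275] s
[... 1529 characters left out ...]
z> 0.03 655 mid [ 0.7717 -0.0629  0.042 ] size [0.066 0.066 0.022] med [ 0.7744 -0.0619  0.0484]
mug
  z> 0.004 720 mid [ 0.4292 -0.5027  0.05  ] size [0.151 0.16  0.092] med [ 0.4285 -0.5007  0.0451]
  z> 0.012 539 mid [ 0.4364 -0.4874  0.0542] size [0.096 0.08  0.084] med [ 0.4304 -0.5029  0.0633]
  z> 0.03 445 mid [ 0.4366 -0.4874  0.0631] size [0.096 0.08  0.066] med [ 0.4299 -0.5014  0.0714]
  z> 0.004 1243 mid [ 0.3865 -0.5198  0.0494] size [0.258 0.277 0.091] med [ 0.4481 -0.4849  0.054 ]
  z> 0.012 1022 mid [ 0.4509 -0.4561  0.0534] size [0.122 0.15  0.083] med [ 0.4497 -0.4842  0.0623]
  z> 0.03 868 mid [ 0.4509 -0.4618  0.0624] size [0.122 0.138 0.065] med [ 0.4439 -0.4872  0.0678]
```

View pics/crop1.png

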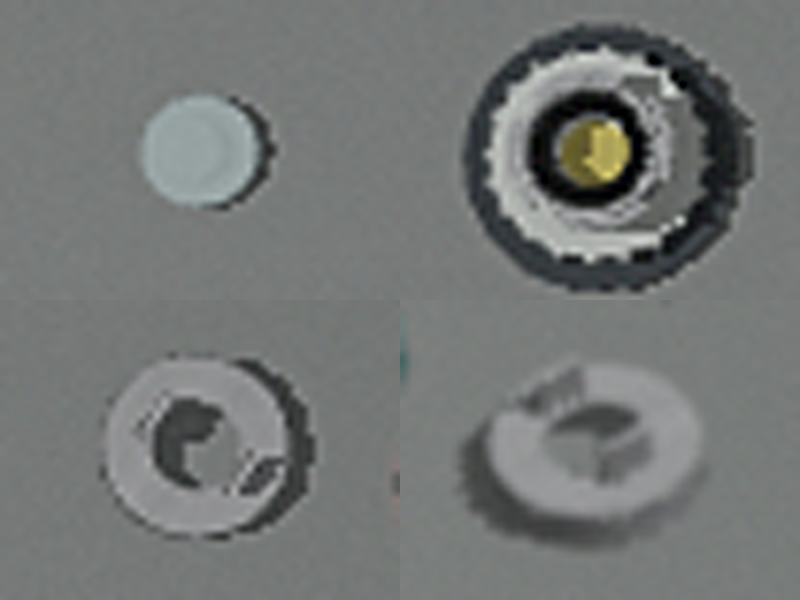

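```bash
sed -i 's/\[\[np.sin(yaw),-np.cos(yaw),0\]/[[-np.sin(yaw),np.cos(yaw),0]/' h.py
cat >> h.py <<'E'
def wcloud(i): # fisheye; depth along optical axis
    K=i["camera_matrix"];V=i["view"];D=i["depth"]
    v,u=np.mgrid[:400,:640]
    a=(u-K[0,2])/K[0,0];b=(v-K[1,2])/K[1,1];t=np.hypot(a,b)+1e-9;k=np.tan(t)/t
    c=np.stack([a*k*D,-b*k*D,-D],-1)
    P=(c-V[:3,3])@V[:3,:3]; P[(D==0)|(t>1.3)]=np.nan; return P
E
python3 - <<'E'
from h import *
from bench import *
for n in("top","scene"):
    i=dict(np.load(f"pics/{n}0.npz"));P=cloud(i).reshape(-1,3)
    k=P[(abs(P[:,0]-.53)<.04)&(abs(P[:,1]+.252)<.04)&(P[:,2]>.028)]
    w=k[:,:2]-[.53,-.252]
    _,l,c=cv2.kmeans(w.astype(np.float32),2,None,(3,50,1e-5),5,cv2.KMEANS_PP_CENTERS)
    d=c[1]-c[0];print(n,c,np.degrees(np.arctan2(d[1],d[0])),k[:,2].max())
for n,x,y in(("ring",.530,-.252),("lamp",.572,.0495),("glass",.546,.200)):
    move_to([x,y,.15],down(np.pi/2)); hold(.2)
    i=get_image("wrist");np.savez(f"pics/w_{n}.npz",**i);s=state()
    print(n,s["time"],s["ee_pos"].round(4),s["joint_pos"].round(2))
    P=wcloud(i);Z=P[...,2];m=np.isfinite(Z)&(np.hypot(P[...,0]-x,P[...,1]-y)<.06)
    for lo,hi in((.004,.012),(.012,.018),(.018,.022),(.0215,.03),(.03,.039),(.0385,.046)):
        k=P[m&(Z>lo)&(Z<hi)]
        if len(k)>20:
            (c,r)=cv2.minEnclosingCircle(k[:,:2].astype(np.float32)); print(lo,hi,len(k),"circ",np.round(c,4),round(r,4),"med",np.median(k,axis=0).round(4))
fs=[np.load(f"pics/w_{n}.npz")["frame"] for n in("ring","lamp","glass")]
cv2.imwrite("pics/w1.png",np.vstack([np.hstack([fs[0][50:350,120:520],fs[1][50:350,120:520]]),np.hstack([fs[2][50:350,120:520],cv2.resize(fs[1][130:280,220:420],(400,300),interpolation=2)])]))
E
```

```text
top [[ 0.01076376  0.01711258]
 [-0.01263205 -0.01730328]] -124.20775 0.04283033114903798
scene [[ 0.01483555  0.01640414]
 [-0.0101053  -0.01856799]] -125.49507 0.04311352484820601
ring 3.5 [ 0.5302 -0.2517  0.15  ] [-0.5   0.05  1.41  0.    1.68 -2.07]
0.004 0.012 64 circ [ 0.5054 -0.2521] 0.0294 med [ 0.4948 -0.2495  0.008 ]
0.012 0.018 138 circ [ 0.5292 -0.2524] 0.0382 med [ 0.509  -0.2519  0.0175]
0.018 0.022 3198 circ [ 0.5292 -0.2526] 0.0384 med [ 0.5254 -0.2529  0.0196]
0.0215 0.03 82 circ [ 0.5288 -0.2524] 0.035 med [ 0.5326 -0.2395  0.0255]
0.03 0.039 231 circ [ 0.5293 -0.253 ] 0.0248 med [ 0.5327 -0.24    0.0373]
lamp 4.9167 [0.5721 0.0484 0.15  ] [ 0.03  0.02  1.45 -0.    1.67 -1.54]
0.004 0.012 2976 circ [0.5723 0.0503] 0.0566 med [0.5525 0.0489 0.0056]
0.012 0.018 184 circ [0.5721 0.0503] 0.0453 med [0.5402 0.0508 0.0171]
0.018 0.022 2936 circ [0.572  0.0505] 0.0454 med [0.5634 0.0498 0.0197]
0.0215 0.03 76 circ [0.5645 0.0572] 0.0357 med [0.5729 0.0588 0.0245]
0.03 0.039 1258 circ [0.5714 0.0496] 0.0329 med [0.5744 0.0506 0.038 ]
0.0385 0.046 2054 circ [0.5723 0.05  ] 0.0336 med [0.5701 0.0497 0.0407]
glass 5.825 [0.5465 0.1984 0.15  ] [ 0.29  0.04  1.43 -0.    1.68 -1.28]
0.004 0.012 1033 circ [0.5453 0.2014] 0.0245 med [0.5394 0.2009 0.0065]
0.012 0.018 45 circ [0.5408 0.2008] 0.0136 med [0.5328 0.2008 0.0157]
0.018 0.022 167 circ [0.5451 0.2015] 0.0144 med [0.5411 0.2017 0.0216]
0.0215 0.03 567 circ [0.5448 0.2014] 0.014 med [0.5447 0.2017 0.0226]
```

View pics/w1.png

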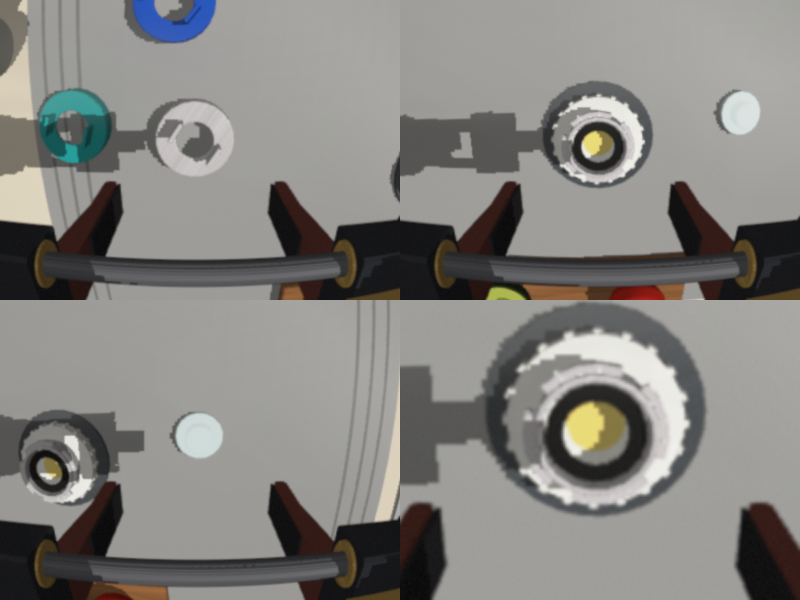

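Run:
```python
from h import *
for n,f in(("w_lamp",wcloud),("w_glass",wcloud),("top0",cloud),("scene0",cloud)):
    P=f(dict(np.load(f"pics/{n}.npz"))).reshape(-1,3);P=P[np.isfinite(P[:,2])]
    c=np.array([.5722,.0502])
    if n=="scene0": c=np.array([.5748,.0491])
    if n=="top0": c=np.array([.5719,.0498])
    d=P[:,:2]-c;r=np.hypot(*d.T);a=np.degrees(np.arctan2(d[:,1],d[:,0]))%360
    m=(r>.0295)&(r<.0325)
    hi=m&(P[:,2]>.038)&(P[:,2]<.044); lo=m&(P[:,2]<.036)
    b=np.arange(0,361,6);h=np.histogram(a[hi],b)[0];l=np.histogram(a[lo],b)[0]
    print(n);print("hi",*h);print("lo",*l)
    # template: 24deg gap mod 90 maximise low fraction
    best=max(range(90),key=lambda g:sum(np.where(abs((a[m]-g+45)%90-45)<12,np.where(lo[m],1.,0)-hi[m],hi[m]-np.where(lo[m],1.,0))))
    print("gap",best)
# ring ear angle with wrist cam
P=wcloud(dict(np.load("pics/w_ring.npz"))).reshape(-1,3)
d=P[:,:2]-[.5292,-.2526];k=d[(np.hypot(*d.T)<.03)&(P[:,2]>.033)&(P[:,2]<.042)]
_,l,cc=cv2.kmeans(k.astype(np.float32),2,None,(3,50,1e-5),5,cv2.KMEANS_PP_CENTERS)
e=cc[1]-cc[0];print(cc,np.degrees(np.arctan2(e[1],e[0])),[cv2.minAreaRect(k[l[:,0]==j].astype(np.float32)) for j in(0,1)])
```

```text
w_lamp
hi 11 11 10 10 12 10 11 10 1 0 0 6 12 12 11 11 11 11 13 12 13 11 12 1 0 0 10 11 11 15 14 11 13 14 13 12 11 10 1 0 0 10 11 13 9 11 13 10 10 11 10 10 10 0 0 0 5 11 10 8
lo 0 0 0 0 0 0 0 0 0 0 0 0 0 0 0 0 0 0 0 2 1 9 10 13 11 10 7 10 10 10 11 9 10 8 9 8 5 9 4 11 9 14 8 0 0 0 0 0 0 0 0 0 0 0 0 0 0 0 0 0
gap 58
w_glass
hi 7 6 8 6 7 8 8 8 2 0 0 5 8 9 10 10 8 10 8 9 8 8 8 0 0 0 8 6 10 10 6 8 7 9 8 8 7 6 1 0 0 7 7 7 5 7 5 7 5 6 6 5 5 1 0 0 2 8 6 7
lo 0 0 0 0 3 5 7 5 3 6 7 8 6 8 9 7 10 8 9 11 7 8 7 10 7 8 8 11 11 7 8 9 8 5 3 1 0 0 0 0 0 1 0 0 0 0 0 0 0 0 0 0 0 0 0 0 0 0 0 0
gap 59
top0
hi 1 0 1 1 1 0 0 2 0 0 0 1 0 2 0 0 1 1 1 1 1 0 1 0 0 0 0 1 0 1 1 1 1 0 0 1 0 1 0 0 0 1 1 0 1 0 1 1 1 2 1 0 0 0 0 0 1 1 1 1
lo 0 0 0 0 0 0 0 0 0 0 1 0 1 0 0 0 0 0 0 0 0 0 1 1 0 1 0 1 0 0 0 0 1 1 0 1 1 1 0 1 1 1 1 1 0 0 0 0 0 0 0 0 0 0 1 1 1 0 0 0
gap 59
scene0
hi 1 2 2 0 2 0 1 2 0 0 0 1 0 1 3 0 1 1 3 0 1 2 1 0 0 0 0 0 1 1 0 0 1 0 0 0 0 0 0 0 1 0 1 0 1 1 2 2 0 1 1 1 1 0 0 0 0 2 4 0
lo 1 2 1 1 2 1 2 1 1 1 1 1 0 2 1 0 0 0 0 0 0 0 0 0 0 0 0 0 0 0 0 0 0 0 0 0 0 0 0 0 0 0 0 0 0 1 0 2 1 1 1 1 1 0 1 1 1 2 2 2
gap 58
[[-0.01226775 -0.01711448]
 [ 0.01121063  0.01740535]] 55.778736 [((-0.011598662473261356, -0.01756904274225235), (0.004684851970523596, 0.020309722051024437), 57.789894104003906), ((0.011570285074412823, 0.017406461760401726), (0.0048989830538630486, 0.019366450607776642), 58.50851821899414)]
```

Lamp (0.5722, 0.0502), with gaps at about 58.5° mod 90. Glass (0.5450, 0.2014). Ring (0.5292, -0.2526), with its ears at about 57°. Next I grasp the glass.

Run:
```python
from h import *
from bench import *
q=down(np.pi/2);g=np.array([.5450,.2014])
move_l([*g,.06],.15,q);hold(.15);s=state();print(s["time"],s["ee_pos"].round(4))
e=g-s["ee_pos"][:2]; c=g+e
move_l([*c,.0165],.12,q);hold(.1);s=state();print("corr",e.round(4),s["time"],s["ee_pos"].round(4),s["ft_force"].round(2))
close();s=state();print(s["time"],"gap",s["finger_gap"],s["ee_pos"].round(4),s["ft_force"].round(2))
move_l([*c,.09],.15,q);s=state();print(s["time"],"gap",s["finger_gap"])
L=np.array([.5722,.0502])
move_l([*L,.10],.15,q);hold(.4);s=state();print(s["time"],s["ee_pos"].round(4),s["ft_force"].round(2),s["moment"].round(3))
i=get_image("wrist");np.savez("pics/w2.npz",**i);cv2.imwrite("pics/w2.png",cv2.resize(i["frame"][120:320,200:440],(720,600)))
P=wcloud(i);p=s["ee_pos"];Z=P[...,2]-(p[2]-.0165)
m=np.hypot(P[...,0]-p[0],P[...,1]-p[1])<.04
for lo,hi in((.0,.010),(.018,.027)):
    k=P[m&(Z>lo)&(Z<hi)]
    if len(k)>20: (cc,r)=cv2.minEnclosingCircle(k[:,:2].astype(np.float32));print(lo,len(k),np.round(cc,4),round(r,4),"rel TCP",(np.array(cc)-p[:2]).round(4))
k=P[(np.hypot(P[...,0]-L[0],P[...,1]-L[1])<.065)&(P[...,2]>.003)&(P[...,2]<.008)]
print("foot",cv2.minEnclosingCircle(k[:,:2].astype(np.float32)))
```

```text
6.725 [0.5459 0.2016 0.0617]
corr [-0.0009 -0.0002] 7.3417 [0.5448 0.2014 0.0177] [ 0.54 -0.6   0.22]
8.3083 gap 0.02724849107373698 [0.5441 0.2012 0.0165] [-0.18 -0.3  -0.62]
8.95 gap 0.026898230070799185
10.525 [0.5722 0.0505 0.1   ] [0.5  0.02 0.44] [ 0.05  -0.012 -0.034]
0.0 1487 [0.5731 0.0502] 0.0242 rel TCP [ 0.001  -0.0003]
0.018 2123 [0.5649 0.0502] 0.0228 rel TCP [-0.0073 -0.0003]
foot ((0.572381854057312, 0.05033860355615616), 0.056503888219594955)
```

View pics/w2.png

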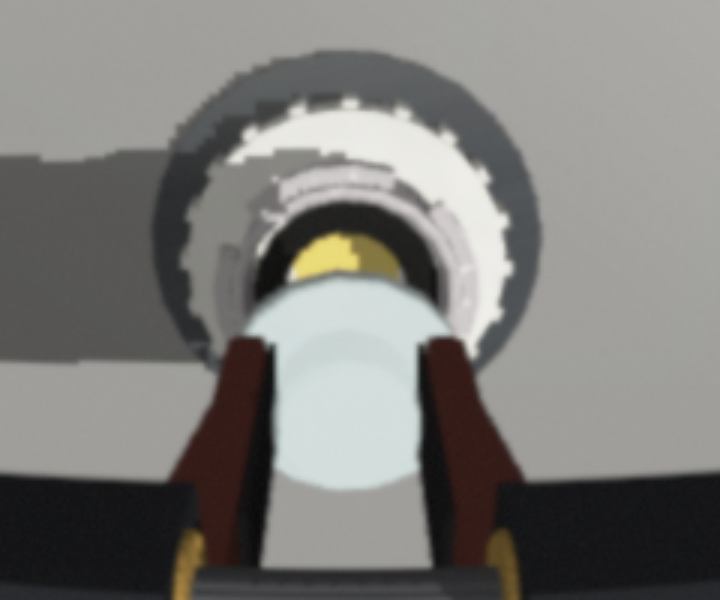

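Glass is held level, about 1 mm ahead of the TCP in x, so I correct for that and insert with a force guard.

Run:
```python
from h import *
from bench import *
q=down(np.pi/2);T=np.array([.5713,.0504])
move_l([*T,.063],.1,q);hold(.4);s=state();f0=s["ft_force"].copy();print(s["time"],s["ee_pos"].round(4),f0.round(2))
c=T+(T-s["ee_pos"][:2])
z=.063
while z>.0525:
    z-=.001;move_l([*c,z],.03,q);hold(.05);s=state();f=s["ft_force"]-f0
    print(round(s["time"],2),round(z,4),s["ee_pos"].round(4),f.round(2))
    if f[2]>5 or np.hypot(*f[:2])>8: break
```

```text
11.4917 [0.5715 0.0504 0.0635] [ 0.55  0.08 -0.54]
11.79 0.062 [0.571  0.0504 0.0619] [-0.19  0.77  0.19]
12.09 0.061 [0.571  0.0504 0.0609] [-1.02 -0.19 -0.3 ]
12.39 0.06 [0.5711 0.0504 0.06  ] [ 0.22 -0.03  0.62]
12.69 0.059 [0.571  0.0504 0.0589] [ 0.02 -0.33 -0.32]
12.99 0.058 [0.5711 0.0504 0.0579] [-0.4  -0.08 -0.65]
13.29 0.057 [0.571  0.0504 0.0569] [ 0.07 -0.76 -0.28]
13.59 0.056 [0.571  0.0504 0.0559] [-0.94  0.22  0.41]
13.89 0.055 [0.5712 0.0504 0.0552] [-0.1  -0.12  1.72]
14.19 0.054 [0.5713 0.0504 0.0549] [-2.53  1.07  5.53]
```

Run:
```python
from h import *
from bench import *
q=down(np.pi/2)
s=state();p=s["ee_pos"]
move_l([.5711,.0504,.0553],.03,q);gripper_open();hold(.1)
move_l([.5711,.0504,.13],.15,q);hold(.25)
i=get_image("wrist");P=wcloud(i);print(state()["time"],state()["finger_gap"])
d=np.hypot(P[...,0]-.5722,P[...,1]-.0502);Z=P[...,2]
k=P[(d<.035)&(Z>.056)&(Z<.07)];print("block top",len(k),cv2.minEnclosingCircle(k[:,:2].astype(np.float32)),np.median(k[:,2]))
A=np.c_[k[:,:2],np.ones(len(k))];print("slope",np.linalg.lstsq(A,k[:,2],rcond=None)[0][:2])
k=P[(d<.024)&(d>.017)&(Z>.04)&(Z<.052)];print("flange z",len(k),np.median(k[:,2]))
cv2.imwrite("pics/w3.png",cv2.resize(i["frame"][100:300,200:440],(600,500)))
r=np.array([.5292,-.2526]);y=np.radians(57)
move_to([*r,.10],down(y));hold(.4);s=state();print("ring",s["time"],s["ee_pos"].round(4),s["joint_pos"].round(2))
i=get_image("wrist");P=wcloud(i);d=P[...,:2]-r;dd=np.hypot(d[...,0],d[...,1]);Z=P[...,2]
k=P[(dd<.045)&(Z>.018)&(Z<.0215)];print("ring",cv2.minEnclosingCircle(k[:,:2].astype(np.float32)))
k=d[(dd<.03)&(Z>.032)&(Z<.042)]
_,l,cc=cv2.kmeans(k.astype(np.float32),2,None,(3,50,1e-5),5,cv2.KMEANS_PP_CENTERS)
for j in(0,1): print(cv2.minAreaRect(k[l[:,0]==j].astype(np.float32)*1000))
```

```text
16.5333 0.087270464857703
block top 990 ((0.572261393070221, 0.05014459416270256), 0.014286992140114307) 0.06117029204098716
slope [ 0.03062508 -0.0008327 ]
flange z 1150 0.04531343305133964
ring 18.1083 [ 0.5294 -0.2521  0.1001] [-0.5   0.07  1.49 -0.    1.59 -1.5 ]
ring ((0.5293536186218262, -0.25242266058921814), 0.038066450506448746)
((-11.624031066894531, -17.02462387084961), (4.071630954742432, 20.261022567749023), 55.76255416870117)
((11.215005874633789, 17.623397827148438), (3.89941668510437, 19.769149780273438), 57.580223083496094)
```

View pics/w3.png

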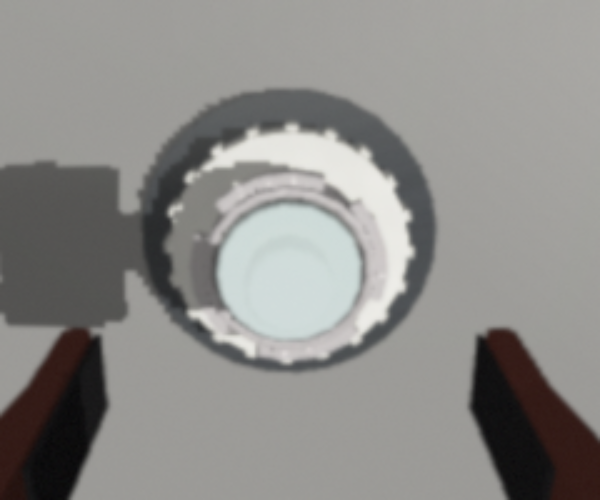

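Run:
```python
from h import *
from bench import *
r=np.array([.5293,-.2525]);q=down(np.radians(56.7))
s=state();c=2*r-s["ee_pos"][:2] if np.hypot(*(s["ee_pos"][:2]-r))<.001 else r
c=r
move_l([*c,.040],.12,q);hold(.15);s=state();c=c+(r-s["ee_pos"][:2]);print(s["ee_pos"].round(4))
move_l([*c,.0303],.05,q);hold(.1);s=state();print(s["time"],s["ee_pos"].round(4),s["ft_force"].round(2))
close();s=state();print(s["time"],"gap",s["finger_gap"],s["ee_pos"].round(4),s["ft_force"].round(2))
zg=s["ee_pos"][2]
move_l([*c,.125],.2,q);s=state();print(s["time"],"gap",s["finger_gap"])
L=np.array([.5722,.0502]);q2=down(np.radians(13.5))
move_to([*L,.125],q2);hold(.4);s=state();print(s["time"],s["ee_pos"].round(4),s["joint_pos"].round(2),s["ft_force"].round(2),s["moment"].round(3))
i=get_image("wrist");P=wcloud(i);Z=P[...,2]-(s["ee_pos"][2]-zg)
d=P[...,:2]-s["ee_pos"][:2];dd=np.hypot(d[...,0],d[...,1])
k=P[(dd<.05)&(Z>.017)&(Z<.0215)]
cc,rr=cv2.minEnclosingCircle(k[:,:2].astype(np.float32));print("ring",cc,rr,"relTCP",np.array(cc)-s["ee_pos"][:2],len(k))
A=np.c_[k[:,:2],np.ones(len(k))];print("slope",np.linalg.lstsq(A,k[:,2],rcond=None)[0][:2])
cv2.imwrite("pics/w4.png",cv2.resize(i["frame"][100:340,160:480],(640,480)))
```

```text
[ 0.53   -0.2529  0.0414]
19.4 [ 0.5286 -0.2521  0.0302] [-0.48  0.98 -0.64]
20.125 gap 0.045682281974980886 [ 0.5286 -0.2521  0.0303] [ 0.91 -0.45  0.13]
20.75 gap 0.04606454979479369
22.325 [0.5723 0.0497 0.125 ] [ 0.03  0.03  1.48 -0.    1.63 -0.21] [-1.37  0.22 -0.99] [-0.089  0.078  0.009]
ring (0.5722944140434265, 0.048036690801382065) 0.038323335349559784 relTCP [ 2.78840326e-05 -1.67557707e-03] 6160
slope [-0.00114353 -0.00032527]
```

View pics/w4.png

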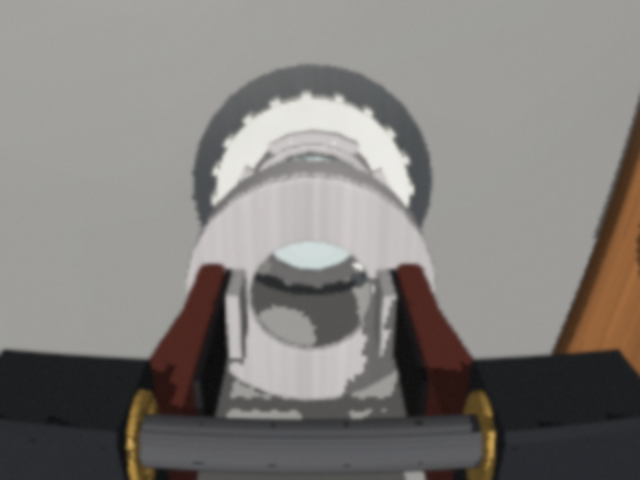

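```bash
cat >> h.py <<'E'
def tool_yaw(s): 
    y=R.from_quat(s["ee_rot"],scalar_first=True).as_matrix()[:,1]; return np.degrees(np.arctan2(y[1],y[0]))
E
python3 - <<'E'
from h import *
from bench import *
q=down(np.radians(13.5));T=np.array([.5722,.0514])
move_l([*T,.078],.12,q);hold(.4);s=state();f0=s["ft_force"].copy();m0=s["moment"].copy();print(s["time"],s["ee_pos"].round(4),f0.round(2),m0.round(3),tool_yaw(s))
c=T+(T-s["ee_pos"][:2]);np.savez("pics/b.npz",f0=f0,m0=m0,c=c)
z=.076
while z>.0605:
    z-=.001;move_l([*c,z],.04,q);hold(.03);s=state();f=s["ft_force"]-f0
    print(round(s["time"],2),round(z,4),s["ee_pos"].round(4),f.round(2),(s["moment"]-m0).round(3))
    if f[2]>4 or np.hypot(*f[:2])>6: break
E
```

```text
23.3167 [0.5724 0.0514 0.0785] [ 0.14  0.64 -0.52] [-0.068  0.03  -0.028] 13.499792421128543
23.6 0.075 [0.5718 0.0514 0.0747] [-1.26 -1.42 -0.46] [0.032 0.03  0.079]
23.88 0.074 [0.5719 0.0514 0.074 ] [ 0.1  -0.75 -0.24] [0.03  0.012 0.017]
24.17 0.073 [0.5719 0.0514 0.0729] [ 0.07 -1.59 -0.19] [0.009 0.027 0.06 ]
24.45 0.072 [0.5719 0.0514 0.0719] [ 0.36 -0.53 -0.34] [ 0.055 -0.     0.021]
24.73 0.071 [0.5719 0.0514 0.0709] [-0.   -0.94  0.06] [-0.018  0.     0.032]
25.02 0.07 [0.5719 0.0514 0.0699] [-0.28 -0.4  -0.22] [-0.006  0.055  0.027]
25.3 0.069 [0.5719 0.0514 0.0689] [ 0.13 -0.86 -0.54] [0.033 0.032 0.068]
25.58 0.068 [0.5719 0.0514 0.0679] [ 0.16 -0.9  -0.58] [0.025 0.04  0.023]
25.87 0.067 [0.5719 0.0514 0.0669] [ 0.69 -1.05 -0.26] [-0.01  -0.027  0.024]
26.15 0.066 [0.5719 0.0514 0.0659] [ 0.3  -0.43  0.39] [0.004 0.046 0.068]
26.43 0.065 [0.5719 0.0514 0.0649] [-0.25 -1.32  0.37] [ 0.049 -0.02   0.02 ]
26.72 0.064 [0.5719 0.0514 0.0639] [ 0.33 -0.63 -0.74] [ 0.031  0.026 -0.009]
27.0 0.063 [0.5719 0.0514 0.063 ] [-0.21 -1.56 -0.51] [0.063 0.003 0.035]
27.28 0.062 [0.5719 0.0514 0.062 ] [-0.17 -1.34  0.23] [ 0.018 -0.006  0.098]
27.57 0.061 [0.5719 0.0514 0.0609] [-0.67 -0.47 -0.49] [0.001 0.006 0.014]
27.85 0.06 [0.572  0.0514 0.0601] [ 1.42 -0.49  0.1 ] [ 0.012 -0.024  0.048]
```

The ring dropped straight through the gaps. Now I settle it onto the glass and screw clockwise with the vertical force kept near zero.

```bash
cat > screw.py <<'E'
from h import *
from bench import *
b=np.load("pics/b.npz");f0,m0,c=b["f0"],b["m0"],b["c"]
def rd(n=5):
    F=[];M=[]
    for _ in range(n): hold(.012);s=state();F.append(s["ft_force"]-f0);M.append(s["moment"]-m0)
    return np.mean(F,0),np.mean(M,0),s
def turn(yaw,z,stop,n,big=.07,small=.025):
    for k in range(n):
        f,m,s=rd()
        print(round(s["time"],2),"yaw",round(yaw,3),round(np.radians(tool_yaw(s)),3),"z",round(z,4),s["ee_pos"].round(4),f.round(2),"mz",round(m[2],3),flush=True)
        if m[2]>stop or abs(f[2])>8 or np.hypot(*f[:2])>12: break
        z+=np.clip(f[2]/8000,-.0005,.0005)   # tool pushed up -> rise
        st=big if m[2]<.07 else small
        if m[2]>.07: z-=.0042*st
        yaw-=st
        move_l([*c,z],.04,down(yaw))
    return yaw,z
E
python3 - <<'E'
from screw import *
q=down(np.radians(13.5));z=.060
for k in range(4):
    f,m,s=rd();print(round(s["time"],2),z,s["ee_pos"].round(4),f.round(2),m.round(3))
    if f[2]>1.5: break
    z-=.0007;move_l([*c,z],.04,q)
y,z=turn(np.radians(13.5),z,.12,9)
print(y,z)
E
```

```text
27.89 0.06 [0.572  0.0514 0.0601] [-0.35 -0.36  0.76] [ 0.015 -0.027  0.033]
28.18 0.0593 [0.5721 0.0514 0.0598] [-1.69 -0.91  3.99] [-0.011  0.289  0.017]
28.23 yaw 0.236 0.236 z 0.0593 [0.5721 0.0514 0.0598] [-1.39 -0.79  4.11] mz 0.022
28.52 yaw 0.166 0.167 z 0.0598 [0.5722 0.0514 0.0599] [ 0.24 -0.95  2.51] mz -0.021
28.81 yaw 0.096 0.098 z 0.0601 [0.572  0.0514 0.06  ] [ 0.17 -1.02  1.95] mz 0.003
29.1 yaw 0.026 0.029 z 0.0604 [0.5718 0.0513 0.0601] [ 0.12 -0.94  0.5 ] mz 0.04
29.39 yaw -0.044 -0.041 z 0.0604 [0.5718 0.0513 0.0601] [-0.09 -0.54  0.4 ] mz -0.001
29.68 yaw -0.114 -0.111 z 0.0605 [0.5719 0.0514 0.0603] [-0.03 -0.23 -0.41] mz 0.036
29.98 yaw -0.184 -0.181 z 0.0604 [0.5719 0.0514 0.0604] [-0.07 -0.28 -0.4 ] mz 0.036
30.27 yaw -0.254 -0.251 z 0.0604 [0.572  0.0514 0.0604] [-0.24 -0.66 -0.14] mz 0.025
30.56 yaw -0.324 -0.321 z 0.0604 [0.5721 0.0513 0.0604] [ 0.58 -0.86 -0.05] mz 0.026
-0.3943805509807656 0.0603446587609565
```

Run:
```python
from screw import *
y,z=turn(-.3944,.06034,.20,20,big=.05,small=.025)
print(y,z)
```

```text
30.85 yaw -0.394 -0.391 z 0.0603 [0.5721 0.0513 0.0603] [ 0.71 -0.72 -1.19] mz -0.016
31.14 yaw -0.444 -0.442 z 0.0602 [0.572  0.0513 0.0601] [ 1.25 -0.1  -1.09] mz -0.028
31.43 yaw -0.494 -0.492 z 0.0601 [0.572  0.0514 0.06  ] [ 1.64 -0.37 -1.76] mz -0.027
31.73 yaw -0.544 -0.542 z 0.0598 [0.572  0.0514 0.0599] [ 2.    0.11 -1.32] mz -0.125
32.02 yaw -0.594 -0.592 z 0.0597 [0.5721 0.0515 0.0598] [ 2.19  0.44 -1.59] mz -0.121
32.31 yaw -0.644 -0.642 z 0.0595 [0.5721 0.0516 0.0596] [ 2.84  1.23 -1.69] mz -0.163
32.6 yaw -0.694 -0.693 z 0.0593 [0.5722 0.0516 0.0594] [ 3.73  2.78 -1.45] mz -0.214
32.89 yaw -0.744 -0.743 z 0.0591 [0.5723 0.0517 0.0593] [ 4.26  2.54 -1.52] mz -0.25
33.18 yaw -0.794 -0.793 z 0.0589 [0.5724 0.0518 0.0591] [ 4.72  3.19 -1.77] mz -0.291
33.48 yaw -0.844 -0.843 z 0.0587 [0.5725 0.0518 0.0589] [ 4.99  2.45 -1.59] mz -0.241
33.77 yaw -0.894 -0.893 z 0.0585 [0.5725 0.0518 0.0588] [ 4.83  2.86 -1.27] mz -0.252
34.06 yaw -0.944 -0.943 z 0.0583 [0.5726 0.0519 0.0586] [ 5.23  2.99 -1.64] mz -0.217
34.35 yaw -0.994 -0.993 z 0.0581 [0.5727 0.0519 0.0584] [ 5.8   3.26 -1.56] mz -0.192
34.64 yaw -1.044 -1.043 z 0.0579 [0.5726 0.0519 0.0583] [ 5.05  2.87 -1.37] mz -0.244
34.93 yaw -1.094 -1.093 z 0.0577 [0.5726 0.052  0.0584] [ 5.42  3.9  -0.44] mz -0.322
35.23 yaw -1.144 -1.143 z 0.0577 [0.5728 0.052  0.0586] [4.85 4.37 0.76] mz -0.198
35.52 yaw -1.194 -1.193 z 0.0578 [0.5732 0.0509 0.0599] [2.84 0.19 5.57] mz -0.555
35.81 yaw -1.244 -1.242 z 0.0583 [0.5726 0.0506 0.0597] [ 1.65 -1.84  6.73] mz -0.106
36.1 yaw -1.294 -1.291 z 0.0588 [0.5724 0.0509 0.0597] [ 1.6  -1.97  6.53] mz -0.085
36.39 yaw -1.344 -1.342 z 0.0593 [0.5723 0.0512 0.0598] [ 2.52 -1.11  6.01] mz -0.093
-1.3944000000000007 0.059777916068217585
```

The reported torque has the opposite sign to the one I assumed. My stop therefore missed and the pins ran off the ramps' ends into the next gap, about 90° on. Torque peaked near 0.3 N m on the ramps, with a 0.55 N m transient as the pins left them. I'll release, inspect, and regrasp half a turn round.

Run:
```python
from screw import *
f,m,s=rd();print(s["time"],f.round(2),m.round(3),s["finger_gap"],s["ee_pos"].round(4))
p=s["ee_pos"]
move_l([*c,.0605],.04,down(-1.344));f,m,s=rd();print(f.round(2),m.round(3),s["ee_pos"].round(4))
gripper_open();move_l([*c,.11],.15,down(-1.344));hold(.2)
s=state();print(s["time"],s["joint_pos"].round(2))
i=get_image("wrist");P=wcloud(i);np.savez("pics/w5.npz",**i)
d=P[...,:2]-[.5722,.0502];dd=np.hypot(d[...,0],d[...,1]);Z=P[...,2]
k=P[(dd<.045)&(Z>.046)&(Z<.0515)];print("plate",cv2.minEnclosingCircle(k[:,:2].astype(np.float32)),np.median(k[:,2]))
A=np.c_[k[:,:2],np.ones(len(k))];print("slope",np.linalg.lstsq(A,k[:,2],rcond=None)[0][:2])
k=d[(dd<.03)&(dd>.016)&(Z>.058)&(Z<.072)];print(len(k))
_,l,cc=cv2.kmeans(k.astype(np.float32),2,None,(3,50,1e-5),5,cv2.KMEANS_PP_CENTERS)
for j in(0,1): print(cv2.minAreaRect(k[l[:,0]==j].astype(np.float32)*1000))
cv2.imwrite("pics/w5.png",cv2.resize(i["frame"][100:340,160:480],(640,480)))
```

```text
36.6833 [ 4.15 -1.62  4.49] [-0.115 -0.67  -0.059] 0.04549540218940861 [0.5723 0.0512 0.0599]
[ 4.9  -2.07  1.79] [-0.254 -0.895 -0.015] [0.5722 0.0509 0.0601]
38.4667 [ 0.03  0.03  1.51 -0.    1.6   1.37]
plate ((0.5711072087287903, 0.05062166601419449), 0.038142066448926926) 0.0494807831050246
slope [-0.00183323 -0.00042252]
411
((-5.18819522857666, 20.883935928344727), (19.77427101135254, 4.625018119812012), 13.026771545410156)
((4.171473979949951, -19.617050170898438), (20.204158782958984, 4.485919952392578), 14.25788688659668)
```

View pics/w5.png

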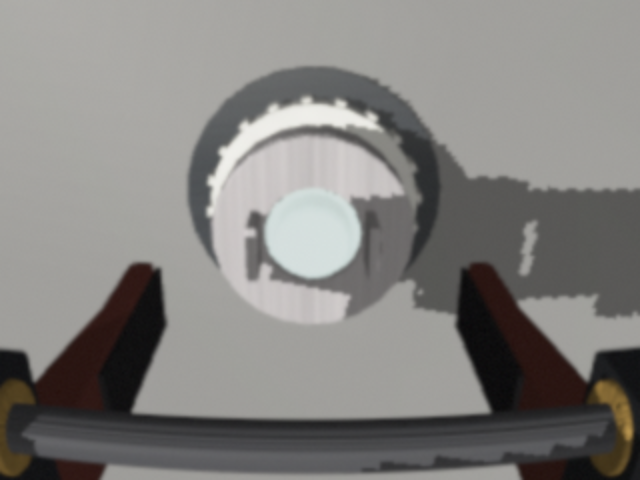

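```bash
cat > screw2.py <<'E'
from screw import rd as _rd
import screw
from screw import *
def turn2(yaw,z,c,stop,n,step=.03,zmin=0):
    c=np.array(c,float)
    for k in range(n):
        f,m,s=rd();t=-m[2]
        print(round(s["time"],2),"yaw",round(yaw,3),"z",round(z,4),s["ee_pos"].round(4),f.round(2),"t",round(t,3),flush=True)
        if abs(t)>stop or s["ee_pos"][2]<zmin or abs(f[2])>8 or np.hypot(*f[:2])>12: break
        z+=np.clip(f[2]/8000,-.0004,.0004); c+=np.clip(f[:2]/8000,-.0003,.0003)
        yaw-=step; move_l([*c,z],.04,down(yaw))
    np.savez("pics/t.npz",yaw=yaw,z=z,c=c)
E
python3 - <<'E'
from screw import *
y=np.radians(103.);c=np.array([.5712,.0505])
move_to([*c,.11],down(y));move_l([*c,.075],.12,down(y));hold(.3)
import screw;screw.f0=np.zeros(3);screw.m0=np.zeros(3);f,m,s=rd(8);np.savez("pics/b.npz",f0=f,m0=m,c=c)
print(s["time"],s["ee_pos"].round(4),f.round(2),m.round(3));c=c+(c-s["ee_pos"][:2])
screw.f0=f;screw.m0=m
move_l([*c,.0597],.06,down(y));f,m,s=rd();print(s["ee_pos"].round(4),f.round(2),m.round(3))
close();f,m,s=rd();print(s["time"],s["finger_gap"],s["ee_pos"].round(4),f.round(2),m.round(3))
import screw2;screw2.turn2(y,.0597,c,.10,6,step=.09)
E
```

```text
41.975 [0.5715 0.0505 0.0756] [-0.14  0.06  0.31] [0.019 0.032 0.   ]
[0.5706 0.0505 0.0592] [ 0.46 -0.4  -0.3 ] [ 0.037 -0.049 -0.003]
43.1917 0.04545248095701412 [0.5709 0.0505 0.0597] [ 0.32  0.24 -0.09] [ 0.027 -0.057  0.02 ]
43.23 yaw 1.798 z 0.0597 [0.5709 0.0505 0.0597] [ 0.45  0.27 -0.1 ] t 0.031
43.52 yaw 1.708 z 0.0597 [0.5709 0.0505 0.0597] [0.19 0.05 0.07] t -0.009
43.82 yaw 1.618 z 0.0597 [0.571  0.0505 0.0597] [ 0.15 -0.01  0.21] t 0.016
44.11 yaw 1.528 z 0.0597 [0.571  0.0505 0.0597] [-0.02 -0.32 -0.18] t 0.024
44.4 yaw 1.438 z 0.0597 [0.571  0.0505 0.0597] [-0.24 -0.48  0.57] t -0.004
44.69 yaw 1.348 z 0.0598 [0.571  0.0504 0.0598] [ 0.08 -0.39  0.  ] t 0.028
```

Run:
```python
from screw2 import *
t=np.load("pics/t.npz")
turn2(float(t["yaw"]),float(t["z"]),t["c"],.20,14,step=.035,zmin=.0588)
```

```text
44.98 yaw 1.258 z 0.0598 [0.5711 0.0504 0.0598] [ 0.72  0.52 -0.18] t 0.026
45.27 yaw 1.223 z 0.0597 [0.5711 0.0505 0.0598] [ 0.74  0.77 -0.32] t 0.017
45.57 yaw 1.188 z 0.0597 [0.5712 0.0505 0.0597] [ 0.53  0.18 -0.38] t 0.02
45.86 yaw 1.153 z 0.0597 [0.5712 0.0505 0.0597] [0.33 0.1  0.48] t 0.037
46.15 yaw 1.118 z 0.0597 [0.5712 0.0506 0.0597] [ 0.23 -0.14 -0.05] t 0.041
46.44 yaw 1.083 z 0.0597 [0.5713 0.0506 0.0597] [ 0.85 -0.34 -0.29] t 0.022
46.73 yaw 1.048 z 0.0597 [0.5714 0.0506 0.0596] [ 1.57  0.48 -0.86] t 0.044
47.02 yaw 1.013 z 0.0596 [0.5716 0.0506 0.0595] [ 0.89  0.77 -0.93] t 0.1
47.32 yaw 0.978 z 0.0595 [0.5716 0.0507 0.0594] [ 0.54  1.   -0.92] t 0.122
47.61 yaw 0.943 z 0.0593 [0.5717 0.0508 0.0593] [ 0.84  0.11 -0.72] t 0.14
47.9 yaw 0.908 z 0.0593 [0.5718 0.0508 0.0592] [ 0.3   0.46 -0.8 ] t 0.129
48.19 yaw 0.873 z 0.0592 [0.5719 0.0509 0.0591] [ 0.78  0.46 -1.  ] t 0.133
48.48 yaw 0.838 z 0.059 [0.572  0.0509 0.059 ] [ 0.26  0.81 -0.9 ] t 0.139
48.77 yaw 0.803 z 0.0589 [0.572  0.051  0.0589] [ 0.65  0.56 -0.98] t 0.089
```

Run:
```python
from screw2 import *
t=np.load("pics/t.npz");yaw,z,c=float(t["yaw"]),float(t["z"]),t["c"]
f,m,s=rd(20);print(s["time"],tool_yaw(s),np.degrees(yaw),s["ee_pos"].round(5),f.round(2),m.round(3),s["finger_gap"],s["joint_torque"].round(2))
yaw-=.03;z-=.00015;move_l([*c,z],.04,down(yaw))
f,m,s=rd(20);print(s["time"],tool_yaw(s),np.degrees(yaw),s["ee_pos"].round(5),f.round(2),m.round(3),s["joint_torque"][5])
np.savez("pics/t.npz",yaw=yaw,z=z,c=c)
```

```text
49.1917 44.01353139002673 43.98534710152521 [0.57209 0.05105 0.05874] [ 0.57  0.32 -1.29] [ 0.025 -0.072 -0.055] 0.04609390171697393 [-2.000e-02 -4.261e+01 -3.998e+01 -4.000e-02  1.600e-01 -5.000e-02]
49.6083 42.289325935851885 42.26647371613274 [0.57213 0.05109 0.05864] [ 0.54  0.29 -1.4 ] [-0.021 -0.095  0.028] 0.02756564528681338
```

The static torque reads between -0.14 and +0.03, so friction at rest makes it unreliable. The descent is the firmer measure. The ring has sunk about 1.06 mm since contact, which at 15 N/mm is about 16 N, inside the snug window. I stop here, release and check.

Run:
```python
from screw2 import *
t=np.load("pics/t.npz");yaw,z,c=float(t["yaw"]),float(t["z"]),t["c"]
gripper_open();f,m,s=rd();print(s["time"],s["finger_gap"],f.round(2),s["ee_pos"].round(5))
move_l([*c,.11],.15,down(yaw));hold(.25)
i=get_image("wrist");P=wcloud(i);print(state()["time"])
d=P[...,:2]-[.5722,.0502];dd=np.hypot(d[...,0],d[...,1]);Z=P[...,2]
k=P[(dd<.045)&(Z>.045)&(Z<.0515)];print("plate",cv2.minEnclosingCircle(k[:,:2].astype(np.float32)),np.median(k[:,2]),k[:,2].mean())
A=np.c_[k[:,:2],np.ones(len(k))];print("slope",np.linalg.lstsq(A,k[:,2],rcond=None)[0][:2])
k=P[(dd<.012)&(Z>.055)&(Z<.066)];print("block top",len(k),np.median(k[:,2]))
k=d[(dd<.03)&(dd>.016)&(Z>.058)&(Z<.072)]
_,l,cc=cv2.kmeans(k.astype(np.float32),2,None,(3,50,1e-5),5,cv2.KMEANS_PP_CENTERS)
print([cv2.minAreaRect(k[l[:,0]==j].astype(np.float32)*1000) for j in(0,1)],np.degrees(yaw))
o=dict(np.load("pics/w5.npz"));P=wcloud(o);dd=np.hypot(P[...,0]-.5722,P[...,1]-.0502);Z=P[...,2];print("before: plate",P[(dd<.045)&(Z>.045)&(Z<.0515)][:,2].mean(),"block",np.median(P[(dd<.012)&(Z>.055)&(Z<.066)][:,2]))
cv2.imwrite("pics/w6.png",cv2.resize(i["frame"][100:340,160:480],(640,480)))
```

```text
50.4583 0.0878200577553903 [ 0.35  0.17 -0.03] [0.57212 0.05114 0.05862]
51.25
plate ((0.5717838406562805, 0.05049184709787369), 0.03825879842042923) 0.048182940312534776 0.048165223487490645
slope [-4.44250998e-05 -1.53952258e-04]
block top 831 0.0602416743255957
[((14.872041702270508, 14.758861541748047), (4.719636917114258, 20.22321319580078), 42.820335388183594), ((-15.976751327514648, -13.6281099319458), (4.631674289703369, 20.442365646362305), 41.9328727722168)] 42.26647371613274
before: plate 0.04925145174661732 block 0.06154502786313584
```

View pics/w6.png

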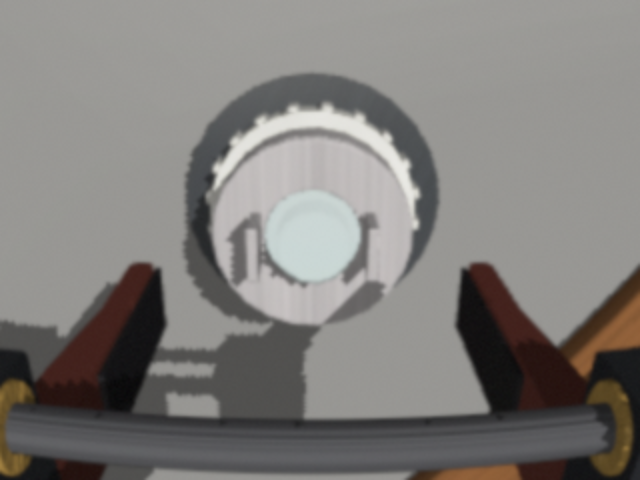

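The ring stayed down after release. Plate and glass are both 1.1–1.3 mm lower than before tightening, so about 16–19 N. It is level, centred within 1 mm and did not spring back. I'm handing it in.

Run:
```python
from bench import *
print(state()["time"]);job_done()
```

```text
51.25
the job is handed in; nothing more can be done
```

The glass is in its cell and the ring is screwed down on it, released, and handed in at 51.3 s. It should be snug, but my two force readings disagree.

- **Glass:** it went in flat and was let go at about 38 mm, centred within 0.3 mm. Its top face measured 0.03 rad off level, within the 0.06 limit and possibly camera error.
- **Ring, first try:** it dropped through the gaps at once. I had the sign of the reported torque wrong, so I missed the stop and turned it past the ramps' ends into the next gap. Just before that the glass may have been pressed by up to about 27 N judged by how far the ring sank, close to the 30 N limit. The torque suggested only about 16 N on the ramps, though it jumped to 0.55 N m as the pins left them. The glass looked whole in the pictures afterwards.
- **Ring, second try:** I let go, gripped it again half a turn round, and screwed it down until it had sunk about 1.1 mm.
- **Last checks:** after letting go, the ring was level (slope below 0.001 rad) and under 1 mm off the axis. Its origin was at about 28 mm and it had not turned back. Ring and glass were 1.1 to 1.3 mm lower than before tightening, which means about 16–19 N on the glass, inside 8–20 N.
- **What disagreed:** the torque stayed between about −0.14 and +0.03 N m and never reached the suggested 0.25. I put this down to friction at rest and relied on the sinking instead.
- **Mug, tomato and avocado:** I never went near them, but I did not check their positions at the end.

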